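Fit the keyed tube rotor to its drive, cap it and start it

TASK

Take the tube rotor off its slanted parking peg and set it, hub upright, on the shaft of the drive unit; turn it on the shaft until its keyway drops over the key and it sits fully home on the shoulder. Then put the black retaining cap over the shaft end, flat down on the hub, and only after that push the run lever all the way over to the far side. Leave the other things on the bench where they are.

Things in the scene. Friction and masses are not known exactly. Their poses are not given: they have to be found in the camera images.
- rotor: Tube rotor, 144 mm across, 0.2 to 0.4 kg: metal hub, 46 mm across, 60 mm tall, on a grey flange (96 mm across, 10 mm thick) with eight tube rings at its rim (24 mm across, 18 mm tall, centred 60 mm from the axis). Origin: centre of underside; z along the hub to its free end; x towards the keyway. Starts on the stand's peg with 3 mm play, keyway on the low side. Grip the hub above the flange.
- rotor_top (a point): Centre of the top end of the rotor's hub, 60 mm above its underside; same axes as the rotor. The bore goes right through: 26 mm across, with one keyway 12 mm wide along its whole length, reaching 18 mm from the axis on the x side.
- stand_peg (a point): Foot of the peg of the fixed aluminium parking stand: middle of a 124 x 110 mm plate that slopes 30 degrees down towards the robot side, 55 mm above the bench. z runs out along the peg (30 degrees from vertical, leaning to the robot side), x up the slope, y level. Peg 20 mm across, 40 mm long; the rotor comes off along z.
- shaft_seat (a point): On the vertical shaft's axis, on top of its shoulder (60 mm across), 66 mm above the bench: the rotor's underside rests here when home. x points towards the key, z up. The drive unit is a fixed white box, 170 x 250 mm, 58 mm tall. The shaft holds its angle by friction (about 0.4 N m) and turns only if forced.
- shaft_top (a point): Top of the shaft, 90 mm above the shaft seat; same axes. The shaft is 22 mm across, its last 6 mm tapered. The key on it is 8 mm wide, reaches 16.5 mm from the axis on the x side and stands from the shoulder to 24 mm above it, so a rotor that is not lined up rests with its underside 24 mm above the seat.
- cap: Black retaining cap, 90 mm tall, 0.15 to 0.28 kg, upright on the bench: ribbed skirt 64 mm across, 40 mm tall, and a round grip stem 35 mm across from 44 to 90 mm above the underside. Origin: centre of underside; z up. Blind bore from below, 27 mm across, 36 mm deep. In place its underside lies on the hub's top, 60 mm above the shaft seat.
- run_lever (a joint): Toggle lever on the drive unit, rad. Near 0 (0 to 0.15 at the start): leans to the front, towards the robot; 1.0: fully over to the far side. It stays where it is left; about 1 N at the ball moves it.
- run_lever_tip (a point): Centre of the 26 mm ball on the end of the run lever, a rod 10 mm thick, 80 mm from pivot to ball centre.
- run_lever_pivot (a point): The run lever's pivot, 80 mm above the bench, 130 mm from the shaft axis on the drive's -y side; fixed to the drive. Its x is the drive's x (away from the robot, the way to push), the lever swings about its y, z is up.
- beaker: Bystander: clear glass beaker, 60 mm across, 68 mm tall; origin at its underside. Leave alone.
- flask: Bystander: small conical flask, 46 mm across, 101 mm tall; origin at its underside. Leave alone.
- petri: Bystander: petri dish, 62 mm across, 14 mm tall. Leave alone.
- timer: Bystander: flat white timer, 66 x 62 x 19 mm. Leave alone.
- marker: Bystander: marker pen, 130 mm long, 14 mm thick, lying. Leave alone.
Mind the look-alikes: they are no part of the job. There is more than one size of the cap; the job needs the larger.

How it is judged:
By the outcome, as a careful person would: the job done as asked, in the order asked, and still so for the second after the job is handed in, with the robot touching nothing.
It also fails if it takes over 72 s, if anything falls off the work surface, if the arm or the gripper's body presses on something with over 40 N, if the wrist force passes 120 N, or if a joint passes its speed limit or range.

ROBOT

A 6-joint arm with a two-finger parallel gripper is mounted at the origin on a cart in front of the work surface, level with it; the furniture and walls round the work are solid. World frame = base frame: x ahead of the robot, y to its left, z up, the work surface at z = 0. Lengths are in mm, angles in rad, forces in N, time in s.
With the tool pointing down it reaches from about 375 to 925 mm from the base axis. Payload 5.7 kg.
Tool frame: the origin (TCP) lies midway between the tips of the shut fingers; the grasp point (between the pads) lies r.pinch_z behind it (r.pinch_z is the distance from the TCP to the grasp point, in mm); z points along the fingers, y is the line along which they close (so a half turn about z gives the same grasp; the last joint's range is limited). The gripper opens to 85 mm and grips with 20 to 120 N. Pads are 22 mm wide; open, the fingers measure 114 mm over their backs; the gripper's body (76 mm by 85 mm) begins 54 mm behind the grasp point. The pads swing forward as they close: fully open they stand 13 mm farther back than shut.
Start: joints at [-1.25, 0.359, 1.51, -0, 1.272, -0.115], TCP at [253.263, -543.894, 231.267] pointing down, gripper open.
Joint ranges: [-2.97, 2.97], [-1.01, 2.36], [0.21, 2.38], [-0.96, 4.11], [0.2, 2.71], [-2.98, 2.98]. Speed limits (rad/s): [2.39, 2.39, 3.14, 3.14, 3.14, 3.14].

INTERFACE

Orientations are given as a rotation vector (axis times angle).
In Python, from rig import r gives the robot as it stands.
- The arm moves only by the tool apply_moves, never from a script. Its argument "steps" is one flat list of numbers, 7 for each row, row after row: the shift along the tool's x, y, z in mm, then the turn, a rotation vector about the tool's x, y, z in degrees, then the finger opening in mm, from 0 to 85.4. A call has 1 to 8 rows; each row is the pose to reach, as a shift and turn from the pose commanded when the call began, along the tool's axes at that moment; what a row does not reach only later rows make up. A row lasts 1/12 s, in which the tool goes at most 41.7 mm and 7.16 degrees, less where a joint would pass 70% of its speed; a pose out of reach is approached as far as the arm can. A call with a gripper value outside its range is refused whole. The fingers move at their own pace and stop on an object; the grip force is fixed at half the most. Time passes only in rows, so rows that repeat a pose let the fingers close. It gives the time, the measured TCP pose, the force, the opening and the grip force at its end, in the units of the state.
- r.get_obs(): the state, without advancing time (a new reading comes with each control period).
- r.capture(name): name is "side" or "top"; returns a dict with "frame" (384x512x3 uint8, red, green, blue), "fx", "fy", "cx", "cy" (pixels), "camera_from_world" (4x4, takes a point from world to camera coordinates). Camera axes: x right, y down, z forward; pixel columns grow to the right and rows downward; lengths in mm; the calibration is good to about 2 mm. A picture is of the moment at which its call begins. There is no depth.
- r.sign_off(): hands the job in; it is judged then, once.
The state is a dict: "clock": time; "q": joint angles; "qvel": joint speeds; "tau": joint torques, N m; "eef_pos": TCP position; "tcp_rot": TCP orientation; "ft_force": force on the tool from outside, world axes, zero at the start; "wrist_torque": the same for the moment, N m; "grip_width": finger opening in mm; "grip_force": force on a finger pad.
Only numpy, scipy, OpenCV 4.12 (cv2) and the standard library are available. Lean on these libraries where they do the work, as an engineer would, in place of code of your own. Each camera call takes 0.05 s, during which the arm holds its last target. There are 200 camera calls.

## Working session

There is one attempt and no reset: what is moved stays moved. The work goes in short steps, Python scripts to look and compute and a tool call to move; the robot and the scene stay as the last step left them, time stands still between calls to the robot, and variables do not carry over. Pictures are saved under pics/ and viewed, at most 10 in all, crops included, and the job is handed in when it is done.

Besides the shell and the picture viewer there is one more tool, called in YAML: its name, and indented under it one key for each argument. apply_moves: Moves the arm, as the interface text tells. Its arguments: {"type":"object","properties":{"steps":{"type":"array","items":{"type":"number"}}},"required":["steps"]}

```bash
mkdir -p pics; ls; cat > h.py <<'E'
import numpy as np, cv2
from scipy.spatial.transform import Rotation as R
from rig import r
def cam(n):
    c=r.capture(n); return c
def ray(c,u,v):
    T=np.array(c["camera_from_world"]); Rm=T[:3,:3]; o=-Rm.T@T[:3,3]
    d=Rm.T@np.array([(u-c["cx"])/c["fx"],(v-c["cy"])/c["fy"],1]); return o,d/np.linalg.norm(d)
def atz(c,u,v,z):
    o,d=ray(c,u,v); return o+d*(z-o[2])/d[2]
def proj(c,p):
    T=np.array(c["camera_from_world"]); q=T[:3,:3]@np.array(p,float)+T[:3,3]
    return np.array([c["fx"]*q[0]/q[2]+c["cx"],c["fy"]*q[1]/q[2]+c["cy"]])
E
python3 - <<'E'
from h import *
import pickle
for n in("side","top"):
    c=cam(n); pickle.dump(c,open(n+"0.pkl","wb"))
    cv2.imwrite(f"pics/{n}0.png",cv2.resize(c["frame"][:,:,::-1],(800,600),interpolation=cv2.INTER_CUBIC))
    print(n,c["fx"],c["cx"],c["cy"],ray(c,c["cx"],c["cy"]))
print(r.pinch_z,r.get_obs())
E
```

```text
pics
side 351.0658285567741 254.70068738714428 194.41033195748955 (array([   46.09929058, -1048.22442629,   707.66620942]), array([ 0.40121787,  0.77730189, -0.48458847]))
top 464.0211694906011 258.68177559452664 190.20466118631867 (array([ 231.87418362, -117.17233348, 1506.2642719 ]), array([ 0.21614743, -0.00765051, -0.97633076]))
18.700000000000003 {'clock': 0.1, 'q': array([-1.25009374e+00,  3.59465108e-01,  1.51137096e+00, -8.38414824e-06,
        1.27248480e+00, -1.15081742e-01]), 'qvel': array([-8.39822918e-04, -1.73529769e-03, -1.55849626e-03, -1.62518377e-03,
        1.03720702e-03, -9.42770910e-05]), 'tau': array([-9.10674353e-04, -5.28654277e+01, -2.79350406e+01, -2.69520124e-04,
        5.01533621e-03,  3.43211309e-05]), 'eef_pos': array([ 253.07166003, -543.31672423,  230.50071254]), 'tcp_rot': array([-3.06563207e+00, -6.78757049e-01,  2.90963799e-04]), 'ft_force': array([-0.55951668,  0.66059149,  0.31521058]), 'wrist_torque': array([-0.02062588,  0.0386273 , -0.02091847]), 'grip_force': 0.0, 'grip_width': 85.66429923753331}
```

View pics/side0.png

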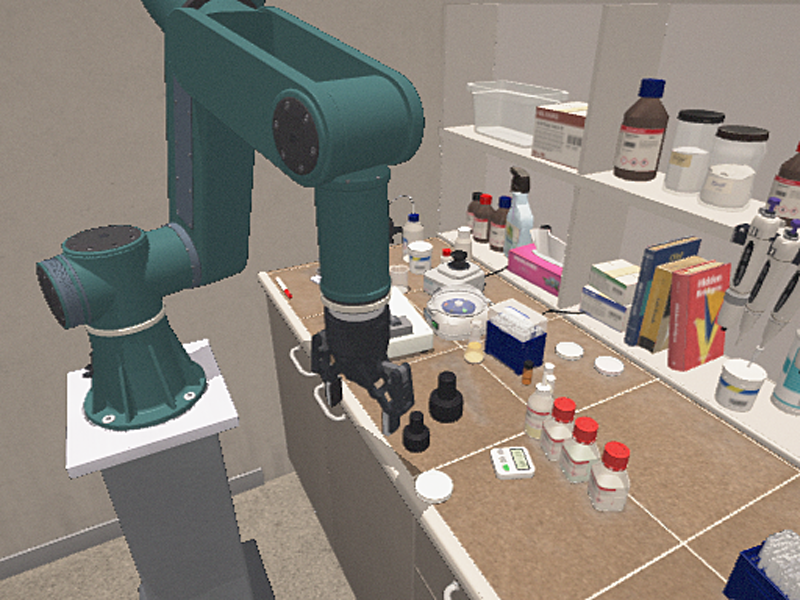

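View pics/top0.png

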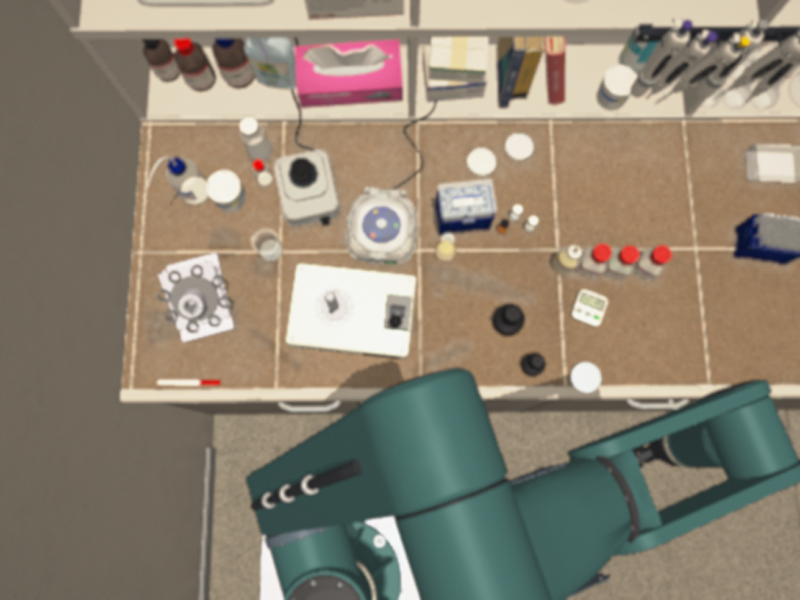

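Top picture (800 px scale): rotor on its stand at (193,300), drive at (350,310) with the shaft at (332,300) and lever ball at (396,322). Black caps: large at (508,320), small at (533,364). In the side picture they're at (446,398) and (416,432). There's also a black knob on the hotplate-like device at (303,172), which isn't a cap. The one at (508,320) fits as the larger; I'll confirm it in an enlarged crop.

```bash
python3 - <<'E'
from h import *
import pickle
t=pickle.load(open("top0.pkl","rb"))["frame"]; s=pickle.load(open("side0.pkl","rb"))["frame"]
f=lambda im,x,y,w,h,k:cv2.resize(im[y:y+h,x:x+w,::-1],None,fx=k,fy=k,interpolation=cv2.INTER_CUBIC)
a=np.hstack([f(t,98,158,60,64,5),f(t,180,164,90,64,5)])
b=np.hstack([f(t,306,188,50,55,5),f(s,245,230,60,55,5),f(s,245,175,40,55,5)])
o=np.zeros((600,800,3),np.uint8); o[:320,:750]=a; o[322:597,:750]=b
cv2.imwrite("pics/m1.png",o)
E
```

```text
(no output)
```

View pics/m1.png

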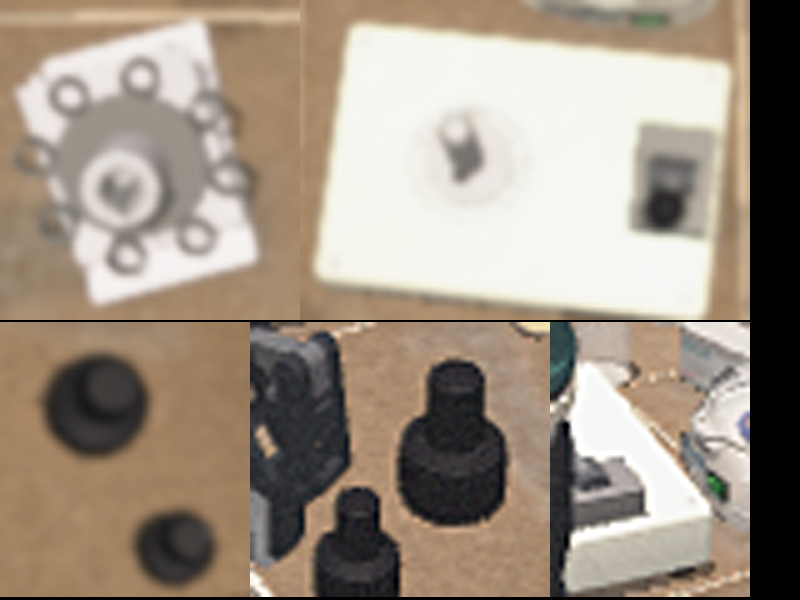

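The crop confirms it. The large cap (skirt about 20 native px wide) is clearly bigger than the small one, about 15 px. The shaft top is at mosaic (454,124), the ball at (663,208) and the hub top at (120,188). Next I fit the poses.

```bash
cat > fit.py <<'E'
from h import *
import pickle
from scipy.optimize import least_squares as LS
t=pickle.load(open("top0.pkl","rb")); s=pickle.load(open("side0.pkl","rb"))
n=lambda X,Y,x0,y0,ox=0,oy=0:np.array([(X-ox+.5)/5-.5+x0,(Y-oy+.5)/5-.5+y0])
D=lambda X,Y:n(X,Y,180,164,300,0)
cor=[D(*p) for p in[(350,25),(730,65),(708,315),(318,277)]]
C=np.array([atz(t,*p,58) for p in cor]); print("box",C.round(1)); print("sides",[np.linalg.norm(C[i]-C[(i+1)%4]).round(1) for i in range(4)])
st=atz(t,*D(454,124),156); ss=atz(t,*D(470,163),66); print("shaft",st,ss)
x=C[0]-C[3]+C[1]-C[2]; x/=np.linalg.norm(x); print("drive yaw deg",np.degrees(np.arctan2(x[1],x[0])), "centre",C.mean(0))
y=np.cross([0,0,1],x); print("pivot est",st-130*y, "ball", atz(t,*D(663,208),150))
# rotor
Q=lambda X,Y:n(X,Y,98,158)
rings=[Q(*p) for p in[(70,93),(140,77),(208,108),(230,177),(198,235),(127,252),(55,222),(33,157)]]; hub=Q(120,188)
plate=[Q(*p) for p in[(205,22),(258,262),(95,303),(18,93)]]
def pose(p):
    zx=p[2]; z=np.array([np.cos(zx)*.5,np.sin(zx)*.5,np.cos(np.pi/6)])
    yy=np.cross(z,[-np.cos(zx),-np.sin(zx),0]); yy/=np.linalg.norm(yy); xx=np.cross(yy,z)
    return np.array([p[0],p[1],55]),np.c_[xx,yy,z]
def res(p,pl=False):
    o,M=pose(p); e=[]
    for k,q in enumerate(rings):
        a=p[3]-k*np.pi/4; e.append(proj(t,o+M@[60*np.cos(a)-3,60*np.sin(a),18])-q)
    e.append(proj(t,o+M@[-3,0,60])-hub)
    return np.concatenate(e)
b=min((LS(res,[*atz(t,*rings[0],60)[:2],y0,a]) for y0 in(2.6,3.14,3.6) for a in(0,.4,.8,-.4,1.5,3,-1.5)),key=lambda q:q.cost)
print("stand",b.x,"lean deg",np.degrees(b.x[2]),"px err",abs(b.fun).reshape(-1,2).max(1).round(2))
o,M=pose(b.x); print("z",M[:,2],"hubtop",o+M@[-3,0,60])
for sx,sy in((1,1),(1,-1),(-1,-1),(-1,1)): print("plate",proj(t,o+M@[62*sx,55*sy,0]).round(1),end=' ')
print([q.round(1) for q in plate])
K=lambda X,Y:n(X,Y,306,188,0,322); S=lambda X,Y:n(X,Y,245,230,250,322)
print("cap top",atz(t,*K(115,390),90),atz(t,*K(97,404),40),"side",atz(s,*S(457,374),90))
from numpy.linalg import norm
E
python3 fit.py
```

```text
box [[ 625.4   93.8   58. ]
 [ 597.2 -151.2   58. ]
 [ 435.3 -135.5   58. ]
 [ 461.2  110.    58. ]]
sides [np.float64(246.6), np.float64(162.6), np.float64(246.9), np.float64(165.0)]
shaft [537.30607638  16.13488535 156.        ] [532.25960664  14.52724351  66.        ]
drive yaw deg -5.58528035618124 centre [529.7932946  -20.69125913  58.        ]
pivot est [ 524.65353825 -113.24793143  156.        ] ball [ 486.61966146 -108.16019694  150.        ]
stand [5.62405357e+02 3.00004145e+02 3.35654739e+00 4.40574764e-01] lean deg 192.31599923924435 px err [0.39 0.42 0.33 0.14 0.46 0.61 0.84 0.36 0.45]
z [-0.48849302 -0.1066516   0.8660254 ] hubtop [530.55749092 293.05087121 105.46152423]
plate [102.  173.7] plate [136.6 166.3] plate [146.8 202.5] plate [113.2 209.8] [array([138.6, 162. ]), array([149.2, 210. ]), array([116.6, 218.2]), array([101.2, 176.2])]
cap top [ 508.8670063  -345.61613744   90.        ] [ 509.54895273 -341.71036305   40.        ] side [ 511.26685733 -345.95646459   90.        ]
```

```bash
cat >> h.py <<'E'
def tool(z,x):
    z=np.array(z,float);z/=np.linalg.norm(z);x=np.array(x,float);x=x-z*(x@z);x/=np.linalg.norm(x);return np.c_[x,np.cross(z,x),z]
def goal(p,M,ob=None):
    ob=ob or r.get_obs(); A=R.from_rotvec(ob["tcp_rot"]).as_matrix()
    d=A.T@(np.array(p)-ob["eef_pos"]); w=np.degrees(R.from_matrix(A.T@M).as_rotvec())
    print("shift",d.round(1),"turn",w.round(2),"rows",round(max(np.linalg.norm(d)/41.7,np.linalg.norm(w)/7.16),1)); return d,w
E
python3 - <<'E'
from h import *
o=r.get_obs();print(R.from_rotvec(o["tcp_rot"]).as_matrix().round(2))
foot=np.array([562.4,300,55]);a=np.array([-.4885,-.1067,.866]);h=np.array([-.977,-.213,0])
xs=np.array([.846,.185,.5])
c=foot-3*xs
for s in(1,-1):
    M=tool(-a,s*xs); goal(c+a*115,M); 
print(c+a*115, c+a*25)
goal([400,-200,330],tool([0,0,-1],[.9,-.3,0]));goal([400,-200,330],tool([0,0,-1],[-.9,.3,0]))
E
```

```text
[[ 0.91  0.42 -0.  ]
 [ 0.42 -0.91  0.  ]
 [ 0.   -0.   -1.  ]]
shift [ 577.7 -646.9   78.6] turn [-3.41 29.88 12.32] rows 20.9
shift [ 577.7 -646.9   78.6] turn [ -43.42   -4.96 -162.03] rows 23.4
[503.6845 287.1745 153.09  ] [547.6495 296.7775  75.15  ]
shift [ 278.1 -249.4  -99. ] turn [-1.00e-01  3.00e-02  4.34e+01] rows 9.3
shift [ 278.1 -249.4  -99. ] turn [-3.000e-02 -1.200e-01 -1.366e+02] rows 19.1
```

apply_moves:
  steps: [20,-20,-40,0,0,0,85,55,-50,-80,0,0,0,85,90,-80,-100,0,0,0,85,125,-115,-100,0,0,2,85,160,-145,-100,0,0,4,85,200,-180,-100,0,0,6,85,240,-215,-100,0,0,8,85,278,-250,-100,0,0,10,85]

```text
clock: 0.77
eef_pos: [370.1, -267.8, 330.4]
tcp_rot: [-3.115, -0.406, -0.0]
ft_force: [0.5, -0.5, 0.7]
grip_width: 84.8
grip_force: 0.0
```

```bash
python3 - <<'E'
from h import *
o=r.get_obs();print(o["eef_pos"],o["q"])
xs=np.array([.846,.185,.5]);a=np.array([-.4885,-.1067,.866])
goal([480,200,260],tool(-a,xs)); goal([490,284,180],tool(-a,xs))
E
```

```text
[ 370.14475287 -267.77296008  330.41818071] [-7.77834592e-01  6.31353973e-02  1.65166754e+00  2.00646388e-04
  1.42667140e+00  5.34020794e-01]
shift [ 225.9 -424.1   70.5] turn [-0.66 29.98  2.44] rows 11.6
shift [ 257.1 -502.7  150.5] turn [-0.66 29.98  2.44] rows 14.0
```

apply_moves:
  steps: [20,-40,5,0,4,0,85,40,-80,10,0,8,0,85,60,-118,15,0,12,0,85,80,-156,20,0,16,1,85,100,-194,25,0,20,1,85,120,-232,30,0,24,2,85,140,-270,38,0,28,2,85,160,-305,45,-0.6,30,2.4,85]

```text
clock: 1.43
eef_pos: [439.5, 50.4, 287.3]
tcp_rot: [-2.962, -0.322, -0.791]
ft_force: [1.4, -1.3, -2.1]
grip_width: 85.1
grip_force: 0.0
```

```bash
python3 - <<'E'
from h import *
o=r.get_obs();print(o["eef_pos"],o["q"])
xs=np.array([.846,.185,.5]);a=np.array([-.4885,-.1067,.866])
goal([480,200,260],tool(-a,xs)); goal([503.7,287.2,153.1],tool(-a,xs))
E
```

```text
[439.45582734  50.42561108 287.31117022] [-0.23315784 -0.1956601   2.12048338  0.3216585   0.76616972  0.93940443]
shift [  48.5 -137.2   59.8] turn [-0.2   0.09  0.02] rows 3.8
shift [  31.4 -217.   173.6] turn [-0.2   0.09  0.02] rows 6.7
```

apply_moves:
  steps: [10,-35,8,0,0,0,85,20,-70,25,0,0,0,85,26,-105,50,0,0,0,85,30,-140,75,0,0,0,85,31,-175,105,0,0,0,85,31,-210,135,0,0,0,85,31,-217,155,0,0,0,85,31,-217,155,0,0,0,85]

```text
clock: 2.1
eef_pos: [494.9, 286.5, 163.7]
tcp_rot: [-2.967, -0.332, -0.778]
ft_force: [-0.6, 0.2, -0.0]
grip_width: 85.2
grip_force: 0.0
```

```bash
python3 - <<'E'
from h import *
import pickle
o=r.get_obs();print(o["eef_pos"],o["q"])
for n in("side","top"): pickle.dump(cam(n),open(n+"1.pkl","wb"))
s=pickle.load(open("side1.pkl","rb")); t=pickle.load(open("top1.pkl","rb"))
for p in([537,16,156],[532,14,66],[547,296,75],o["eef_pos"],[505,-110,130]): print(proj(s,p).round(),proj(t,p).round())
f=lambda im,x,y,w,h,k:cv2.resize(im[y:y+h,x:x+w,::-1],None,fx=k,fy=k,interpolation=cv2.INTER_CUBIC)
u,v=proj(s,[537,16,110]).astype(int); a=f(s["frame"],u-25,v-33,50,66,9)[:594]
u2,v2=proj(s,[540,290,90]).astype(int); b=f(s["frame"],u2-29,v2-25,58,50,6)
c=f(t["frame"],200,175,45,38,7)
o=np.zeros((600,800,3),np.uint8); o[:a.shape[0],:450]=a; o[:300,452:800]=b; o[302:568,452:767]=c
cv2.imwrite("pics/m2.png",o); print(u-25,v-33,u2-29,v2-25)
E
```

```text
[494.90596629 286.49311835 163.7448496 ] [ 0.48810633  0.2396046   2.0568425  -0.36427966  0.36946899  2.1445877 ]
[240. 171.] [210. 188.]
[240. 193.] [214. 196.]
[216. 164.] [124. 192.]
[204. 148.] [118. 203.]
[248. 194.] [253. 200.]
215 149 185 136
```

View pics/m2.png

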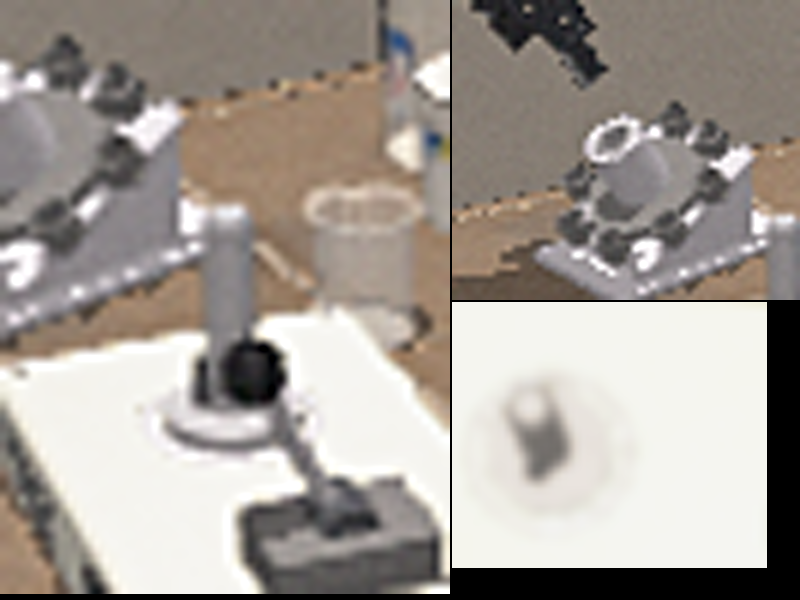

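The key shows as a dark block at m2 (200,380), on the robot side of the shaft. In the top crop it's at (538,470), below the shaft base. The rotor is still on its peg and its hub mouth is visible at (613,138). I'll triangulate these points.

```bash
cat >> h.py <<'E'
def tri(c1,p1,c2,p2):
    o1,d1=ray(c1,*p1);o2,d2=ray(c2,*p2)
    A=np.c_[d1,-d2];k=np.linalg.lstsq(A,o2-o1,rcond=None)[0];a=o1+k[0]*d1;b=o2+k[1]*d2
    return ((a+b)/2).round(1),np.linalg.norm(a-b).round(1)
E
python3 - <<'E'
from h import *
import pickle
s=pickle.load(open("side1.pkl","rb")); t=pickle.load(open("top1.pkl","rb"))
S=lambda X,Y:((X+.5)/9-.5+215,(Y+.5)/9-.5+149)
S6=lambda X,Y:((X-452+.5)/6-.5+185,(Y+.5)/6-.5+136)
T=lambda X,Y:((X-452+.5)/7-.5+200,(Y-302+.5)/7-.5+175)
T5=lambda X,Y:((X-300+.5)/5-.5+180,(Y+.5)/5-.5+164)
H5=lambda X,Y:((X+.5)/5-.5+98,(Y+.5)/5-.5+158)
print("shaft top",tri(s,S(226,213),t,T(530,403)))
print("ball",tri(s,S(254,372),t,T5(663,208)))
print("hubtop",tri(s,S6(613,138),t,H5(120,188)))
print("shoulder top/side",atz(t,*T(552,444),66),atz(s,*S(225,412),66), "key top", atz(t,*T(540,466),80),atz(s,*S(201,380),78))
inv=lambda p:(np.array([(p[0]-200+.5)*7-.5+452,(p[1]-175+.5)*7-.5+302])).round()
invs=lambda p:((p[0]-215+.5)*9-.5,(p[1]-149+.5)*9-.5)
for c in([535,16],[533,15]):
    print(c,[inv(proj(t,[*c,z])) for z in(156,90,66)],[np.round(invs(proj(s,[*c,z]))) for z in (156,90,66)])
    for f in range(120,270,15):
        a=np.radians(f); q=np.array(c)+16.5*np.array([np.cos(a),np.sin(a)]); print(f,inv(proj(t,[*q,90])),inv(proj(t,[*q,66])),np.round(invs(proj(s,[*q,90]))),np.round(invs(proj(s,[*q,66]))))
E
```

```text
shaft top (array([534.9,  15.8, 153.7]), np.float64(2.3))
ball (array([ 486.5, -108.2,  150.6]), np.float64(0.1))
hubtop (array([528.8, 294.7, 103.8]), np.float64(1.5))
shoulder top/side [536.60223379  13.76810803  66.        ] [527.14713574   8.37796545  66.        ] key top [523.60834084  17.73826038  80.        ] [521.10591504  18.40832877  78.        ]
[535, 16] [array([528., 404.]), array([542., 436.]), array([547., 447.])] [array([229., 207.]), array([233., 350.]), array([234., 400.])]
120 [510. 455.] [515. 466.] [200. 340.] [202. 390.]
135 [516. 462.] [521. 473.] [196. 344.] [197. 395.]
150 [523. 468.] [528. 479.] [193. 349.] [195. 399.]
165 [532. 472.] [537. 482.] [194. 354.] [196. 404.]
180 [542. 473.] [547. 483.] [197. 358.] [199. 409.]
195 [551. 471.] [556. 482.] [202. 362.] [204. 413.]
210 [560. 468.] [565. 478.] [210. 366.] [212. 416.]
225 [568. 462.] [573. 473.] [219. 368.] [221. 418.]
240 [574. 454.] [578. 465.] [230. 368.] [231. 419.]
255 [578. 446.] [582. 456.] [240. 368.] [241. 419.]
[533, 15] [array([530., 409.]), array([544., 441.]), array([549., 452.])] [array([225., 209.]), array([229., 352.]), array([231., 402.])]
120 [512. 459.] [517. 470.] [197. 342.] [199. 392.]
135 [518. 467.] [523. 477.] [192. 346.] [194. 397.]
150 [525. 472.] [530. 483.] [190. 351.] [192. 401.]
165 [534. 476.] [539. 486.] [190. 356.] [192. 406.]
180 [544. 477.] [549. 488.] [194. 361.] [195. 411.]
195 [554. 476.] [558. 486.] [199. 365.] [201. 415.]
210 [563. 472.] [567. 483.] [207. 368.] [208. 418.]
225 [570. 466.] [575. 477.] [216. 370.] [218. 420.]
240 [576. 459.] [581. 469.] [226. 370.] [228. 421.]
255 [580. 450.] [584. 461.] [237. 370.] [238. 421.]
```

```bash
python3 - <<'E'
from h import *
xs=np.array([.846,.185,.5]);a=np.array([-.4885,-.1067,.866])
goal([546.8,297.6,74.9],tool(-a,xs))
E
```

```text
shift [  1.7  -2.2 106.9] turn [-0.15  0.49  0.31] rows 2.6
```

apply_moves:
  steps: [2,-2,20,0,0.5,0.3,85,2,-2,45,0,0.5,0.3,85,2,-2,70,0,0.5,0.3,85,2,-2,90,0,0.5,0.3,85,2,-2,105,0,0.5,0.3,85,2,-2,105,0,0.5,0.3,85,2,-2,105,0,0.5,0.3,40,2,-2,105,0,0.5,0.3,40]

```text
clock: 2.87
eef_pos: [548.7, 298.3, 84.0]
tcp_rot: [-2.966, -0.314, -0.797]
ft_force: [-0.1, 0.7, -0.1]
grip_width: 63.6
grip_force: 0.0
```

apply_moves:
  steps: [0,0,0,0,0,0,40,0,0,0,0,0,0,40,0,0,0,0,0,0,40,0,0,0,0,0,0,40,0,0,0,0,0,0,40,0,0,0,0,0,0,40]

```text
clock: 3.37
eef_pos: [548.2, 299.0, 84.4]
tcp_rot: [-2.965, -0.315, -0.798]
ft_force: [-4.8, -3.2, 11.1]
grip_width: 44.9
grip_force: 59.4
```

```bash
python3 - <<'E'
from h import *
o=r.get_obs();print(o["eef_pos"],o["q"],o["ft_force"],o["wrist_torque"]); A=R.from_rotvec(o["tcp_rot"]).as_matrix();print(A.round(3))
a=np.array([-.4885,-.1067,.866]);f=np.array([562.4,300,55])-3*np.array([.846,.185,.5]); d=o["eef_pos"]-f; print("along",d@a,"off",d-a*(d@a), np.degrees(np.arccos(-A[:,2]@a)))
E
```

```text
[548.24300246 298.96558813  84.37623379] [ 0.4635983   0.44733107  2.03101007 -0.6972622   0.19617597  2.47753617] [-4.8461639  -3.23694327 11.12753386] [ 0.18714956  0.30275553 -0.01395018]
[[ 0.846  0.21   0.491]
 [ 0.182 -0.978  0.105]
 [ 0.502  0.    -0.865]]
along 32.46585200293109 off [4.24057117 2.98469454 2.76080595] 0.3387050779126571
```

apply_moves:
  steps: [4,0,-8,0,0,0,40,4,0,-16,0,0,0,40,4,0,-24,0,0,0,40,4,0,-32,0,0,0,40]

```text
clock: 3.7
eef_pos: [535.0, 295.9, 112.6]
tcp_rot: [-2.967, -0.316, -0.794]
ft_force: [-1.0, 0.6, -3.3]
grip_width: 45.1
grip_force: 62.2
```

```bash
python3 - <<'E'
from h import *
o=r.get_obs();print(o["eef_pos"],o["q"],o["ft_force"],o["wrist_torque"],o["grip_width"]); A=R.from_rotvec(o["tcp_rot"]).as_matrix()
a=np.array([-.4885,-.1067,.866]);f=np.array([562.4,300,55])-3*np.array([.846,.185,.5]); d=o["eef_pos"]-f; print("along",d@a,"off in tool",A.T@(d-a*(d@a)))
E
```

```text
[535.03753619 295.8683772  112.6267069 ] [ 0.47093991  0.3800593   2.03399662 -0.53763074  0.25421448  2.31960548] [-0.9771219   0.64868227 -3.29581098] [-0.1276673   0.4363352   0.00171891] 45.1034926387838
along 63.71210439969943 off in tool [ 7.89628492 -1.82234159 -0.01343584]
```

apply_moves:
  steps: [0,0,-10,0,0,0,40,0,0,-22,0,0,0,40,-5,0,-40,0,0,0,40,-5,0,-60,0,0,0,40,-5,0,-80,0,0,0,40,-5,0,-80,0,0,0,40]

```text
clock: 4.2
eef_pos: [491.4, 287.0, 181.6]
tcp_rot: [-2.964, -0.316, -0.798]
ft_force: [-0.2, -0.0, -2.0]
grip_width: 44.8
grip_force: 62.2
```

```bash
python3 - <<'E'
from h import *
o=r.get_obs();print(o["eef_pos"],o["q"],o["ft_force"],o["wrist_torque"],o["grip_width"])
h=np.radians(-15); M=tool([0,0,-1],[np.cos(h),np.sin(h),0])
goal([500,200,280],M);goal([535,15.5,230],M)
E
```

```text
[491.44050566 287.0199693  181.64375152] [ 0.50092675  0.20469925  2.04981538 -0.37123307  0.40403721  2.1660336 ] [-0.20363499 -0.04247896 -2.04182856] [-0.1447611   0.45847986  0.03647157] 44.808017372719
shift [ 40.8  86.8 -90.1] turn [ -7.16 -29.56  26.53] rows 5.6
shift [ 11.7 274.6 -49.2] turn [ -7.16 -29.56  26.53] rows 6.7
```

apply_moves:
  steps: [20,10,-40,-1,-4,4,40,40,20,-75,-2,-8,7,40,45,55,-95,-3,-12,11,40,41,90,-95,-4,-16,15,40,35,125,-92,-5,-20,18,40,30,160,-85,-6,-24,22,40,25,195,-78,-7,-28,25,40,20,230,-70,-7.2,-29.6,26.5,40]

```text
clock: 4.87
eef_pos: [525.7, 56.5, 249.3]
tcp_rot: [3.111, -0.415, -0.006]
ft_force: [1.6, 1.1, -2.9]
grip_width: 44.8
grip_force: 62.9
```

```bash
python3 - <<'E'
from h import *
o=r.get_obs();print(o["eef_pos"],o["q"],o["ft_force"],o["wrist_torque"],o["grip_width"])
h=np.radians(-15); M=tool([0,0,-1],[np.cos(h),np.sin(h),0])
goal([535,15.5,215],M)
E
```

```text
[525.65213527  56.52475968 249.34687592] [-0.02181655  0.24156924  1.63576564 -0.0025908   1.26808787  1.8151271 ] [ 1.60244216  1.05931913 -2.89420022] [ 0.06246342 -0.10043942  0.02048487] 44.83620506676241
shift [19.9 37.  34.4] turn [ 0.19  0.18 -0.2 ] rows 1.3
```

apply_moves:
  steps: [12,18,10,0,0,0,40,24,37,20,0.2,0.2,-0.2,40,24,37,25,0.2,0.2,-0.2,40,24,37,25,0.2,0.2,-0.2,40]

```text
clock: 5.2
eef_pos: [536.5, 15.3, 222.6]
tcp_rot: [3.115, -0.409, -0.003]
ft_force: [-0.6, 0.2, -2.4]
grip_width: 44.6
grip_force: 63.0
```

```bash
python3 - <<'E'
from h import *
import pickle
o=r.get_obs();print(o["eef_pos"],o["tcp_rot"],o["ft_force"],o["wrist_torque"])
for n in("side","top"): pickle.dump(cam(n),open(n+"2.pkl","wb"))
s=pickle.load(open("side2.pkl","rb")); t=pickle.load(open("top2.pkl","rb"))
for p in([535,15.5,156],o["eef_pos"]): print(proj(s,p).round(1),proj(t,p).round(1))
f=lambda im,x,y,w,h,k:cv2.resize(im[y:y+h,x:x+w,::-1],None,fx=k,fy=k,interpolation=cv2.INTER_CUBIC)
a=f(s["frame"],208,120,64,85,7); b=f(t["frame"],180,155,70,70,5)
o=np.zeros((600,800,3),np.uint8); o[:595,:448]=a; o[:350,450:800]=b
cv2.imwrite("pics/m3.png",o)
E
```

```text
[536.49587306  15.3181527  222.56939195] [ 3.11463803e+00 -4.09397064e-01 -3.07043820e-03] [-0.5648017   0.24679414 -2.3889075 ] [-0.00601338  0.02953339 -0.02927058]
[240.  171.6] [210.6 189.2]
[240.  154.7] [208.4 183.5]
```

View pics/m3.png

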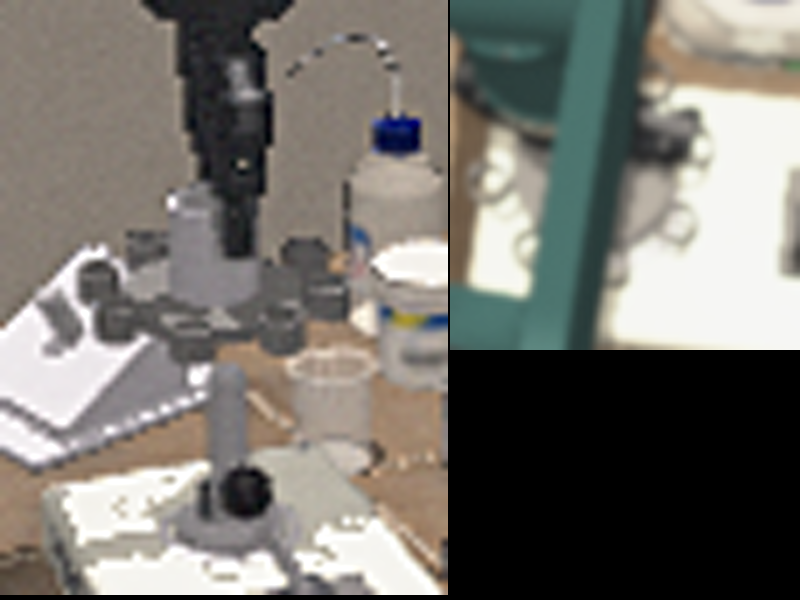

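m3 shows the rotor hanging level. Ring extents in the side view are x 78–348, so the centre is about 213, while the shaft centre is at 228. That puts the hub roughly 5 mm left of the shaft. Ring centres in the top crop: (492,182), (527,248), (678,227), (697,150).

```bash
python3 - <<'E'
from h import *
import pickle
from scipy.optimize import least_squares as LS
s=pickle.load(open("side2.pkl","rb")); t=pickle.load(open("top2.pkl","rb"))
T=lambda X,Y:np.array([(X-450+.5)/5-.5+180,(Y+.5)/5-.5+155]); S=lambda X:(X+.5)/7-.5+208
P=[T(492,182),T(527,248),T(678,227)]
z=222.6-32.5+18
a0=[0,1,3]
def res(p):
    e=[]
    for k,q in zip(a0,P):
        a=p[2]+k*np.pi/4; e+=list(proj(t,[p[0]+60*np.cos(a),p[1]+60*np.sin(a),z])-q)
    e.append(proj(s,[p[0],p[1],z-9])[0]-S(213)); return np.array(e)
for a in(1.5,1.9,2.2):
    b=LS(res,[535,15,a]); print(b.x,np.degrees(b.x[2])%45,b.cost,b.fun.round(2))
for p in P: print(atz(t,*p,z))
print("side: shaft px err", S(228)-proj(s,[535,15.5,110])[0], "mm/px",1/abs(proj(s,[535.89,15.04,150])[0]-proj(s,[535,15.5,150])[0]))
print("rows",[ (proj(s,[530,17,zz])[1]+.5-120)*7 for zz in(190,200,208,250)])
E
```

```text
[527.42203337  16.43537302   1.70777823] 7.848484731519818 0.2697890595785412 [-0.32 -0.3   0.5   0.05 -0.1   0.05 -0.28]
[527.42203349  16.43537334   1.70777823] 7.848485053150171 0.2697890595785522 [-0.32 -0.3   0.5   0.05 -0.1   0.05 -0.28]
[527.42203342  16.43537323   1.70777823] 7.848484869821689 0.26978905957853344 [-0.32 -0.3   0.5   0.05 -0.1   0.05 -0.28]
[518.33198739  74.94284991 208.1       ]
[479.75105497  54.10417382 208.1       ]
[491.32746313 -31.65813567 208.1       ]
side: shaft px err -0.19482338240865715 mm/px 3.6770510026181604
rows [np.float64(306.0476376891762), np.float64(288.2627424637567), np.float64(273.93666447226195), np.float64(197.25976847351902)]
```

apply_moves:
  steps: [4,0,0,0,0,0,40,7.5,-1,5,0,0,0,40,7.5,-1,20,0,0,0,40,7.5,-1,28,0,0,0,40,7.5,-1,33,0,0,0,40,7.5,-1,37,0,0,0,40,7.5,-1,40,0,0,0,40,7.5,-1,40,0,0,0,40]

```text
clock: 5.97
eef_pos: [544.7, 15.8, 184.2]
tcp_rot: [-3.115, 0.404, -0.001]
ft_force: [0.2, 0.2, -3.9]
grip_width: 44.9
grip_force: 63.0
```

apply_moves:
  steps: [0,0,5,0,0,0,40,0,0,10,0,0,0,40,0,0,15,0,0,0,40,0,0,20,0,0,0,40,0,0,20,0,0,0,40]

```text
clock: 6.38
eef_pos: [543.4, 15.3, 163.7]
tcp_rot: [3.115, -0.405, -0.003]
ft_force: [-4.0, -1.8, -6.7]
grip_width: 45.1
grip_force: 62.6
```

apply_moves:
  steps: [-1,0.5,5,0,0,0,40,-1,0.5,12,0,0,0,40,-1,0.5,20,0,0,0,40,-1,0.5,28,0,0,0,40,-1,0.5,33,0,0,0,40,-1,0.5,33,0,0,0,40]

```text
clock: 6.88
eef_pos: [543.1, 15.4, 130.5]
tcp_rot: [-3.115, 0.405, 0.001]
ft_force: [-3.1, -2.1, -5.2]
grip_width: 44.8
grip_force: 62.7
```

apply_moves:
  steps: [0,0,3,0,0,0,40,0,0,6,0,0,0,40,0,0,8,0,0,0,40,0,0,10,0,0,0,40,0,0,10,0,0,0,40]

```text
clock: 7.3
eef_pos: [543.4, 15.3, 121.6]
tcp_rot: [3.115, -0.405, 0.0]
ft_force: [-4.9, -3.0, -2.6]
grip_width: 44.8
grip_force: 63.0
```

apply_moves:
  steps: [-0.5,0.5,2,0,0,0,40,-0.5,0.5,4,0,0,0,40,-0.5,0.5,6,0,0,0,40,-0.5,0.5,8,0,0,0,40,-0.5,0.5,8,0,0,0,40]

```text
clock: 7.72
eef_pos: [543.4, 15.1, 113.3]
tcp_rot: [-3.115, 0.405, -0.002]
ft_force: [-3.1, -2.7, -2.1]
grip_width: 44.7
grip_force: 63.0
```

apply_moves:
  steps: [0,0,2,0,0,0,40,0,0,4,0,0,0,40,0,0,6,0,0,0,40,0,0,8,0,0,0,40,0,0,8,0,0,0,40]

```text
clock: 8.13
eef_pos: [543.4, 15.1, 105.2]
tcp_rot: [-3.115, 0.405, -0.002]
ft_force: [-3.9, -1.5, -3.1]
grip_width: 45.1
grip_force: 62.9
```

apply_moves:
  steps: [0,0,2,0,0,0,40,0,0,4,0,0,0,40,0,0,6,0,0,0,40,0,0,7,0,0,0,40,0,0,7,0,0,0,40]

```text
clock: 8.55
eef_pos: [543.3, 15.1, 98.4]
tcp_rot: [-3.115, 0.405, -0.002]
ft_force: [-3.7, -1.8, -3.6]
grip_width: 44.3
grip_force: 62.9
```

apply_moves:
  steps: [0,0,1,0,0,0,40,0,0,2,0,0,0,40,0,0,3,0,0,0,40,0,0,4,0,0,0,40,0,0,4,0,0,0,40]

```text
clock: 8.97
eef_pos: [543.5, 15.3, 97.8]
tcp_rot: [-3.115, 0.404, -0.004]
ft_force: [-12.2, -0.4, 31.2]
grip_width: 44.9
grip_force: 65.6
```

apply_moves:
  steps: [0,0,-3,0,0,0,40,0,0,-3,0,0,0,60,0,0,-3,0,0,0,85,0,0,-3,0,0,0,85,0,0,-3,0,0,0,85,0,0,-3,0,0,0,85,0,0,-10,0,0,0,85,0,0,-20,0,0,0,85]

```text
clock: 9.63
eef_pos: [542.7, 15.2, 114.3]
tcp_rot: [-3.115, 0.405, 0.001]
ft_force: [0.1, -1.1, -0.0]
grip_width: 85.1
grip_force: 0.0
```

apply_moves:
  steps: [0,0,-30,0,0,0,85,0,0,-60,0,0,0,85,0,0,-95,0,0,0,85,0,0,-130,0,0,0,85,0,0,-150,0,0,0,85,0,30,-160,0,0,0,85,0,70,-160,0,0,0,85,0,110,-160,0,0,0,85]

```text
clock: 10.3
eef_pos: [515.7, -91.9, 277.1]
tcp_rot: [3.116, -0.4, 0.008]
ft_force: [0.3, 0.1, 0.1]
grip_width: 84.9
grip_force: 0.0
```

```bash
python3 - <<'E'
from h import *
o=r.get_obs();print(o["eef_pos"],o["q"])
for h in (0,-20,-40): M=tool([0,0,-1],[np.cos(np.radians(h)),np.sin(np.radians(h)),0]); goal([510,-345,180],M)
E
```

```text
[515.65510195 -91.90131672 277.12870343] [-3.08674612e-01  2.04832477e-01  1.61345613e+00  5.43853858e-04
  1.31793451e+00  1.51766998e+00]
shift [ 58.  246.3  97.4] turn [  0.03  -0.31 -14.65] rows 6.5
shift [ 58.  246.3  97.4] turn [-0.03 -0.31  5.35] rows 6.5
shift [ 58.  246.3  97.4] turn [-0.08 -0.3  25.35] rows 6.5
```

apply_moves:
  steps: [8,38,5,0,0,0,85,16,76,10,0,0,0,85,24,114,20,0,0,0,85,32,152,35,0,0,0,85,40,190,55,0,0,0,85,50,225,75,0,0,0,85,58,246,97,0,0,0,85,58,246,97,0,0,0,85]

```text
clock: 10.97
eef_pos: [506.9, -347.9, 174.3]
tcp_rot: [-3.114, 0.411, 0.003]
ft_force: [-0.7, -0.4, -0.3]
grip_width: 84.9
grip_force: 0.0
```

```bash
python3 - <<'E'
from h import *
import pickle
o=r.get_obs();print(o["eef_pos"])
h=np.radians(-15); M=tool([0,0,-1],[np.cos(h),np.sin(h),0])
goal([509.5,-345,48],M)
for n in("side","top"): pickle.dump(cam(n),open(n+"3.pkl","wb"))
s=pickle.load(open("side3.pkl","rb")); t=pickle.load(open("top3.pkl","rb"))
f=lambda im,x,y,w,h,k:cv2.resize(im[y:y+h,x:x+w,::-1],None,fx=k,fy=k,interpolation=cv2.INTER_CUBIC)
u,v=proj(s,[509,-345,90]).astype(int); print(u,v,proj(t,[535,15.5,156]))
a=f(s["frame"],u-30,v-45,60,85,7); b=f(t["frame"],178,155,64,60,6)[:,:380]
c=f(s["frame"],205,145,62,50,6)[:,:372]
o=np.zeros((720,800,3),np.uint8); o[:595,:420]=a; o[:360,420:800]=b; o[360:660,420:792]=c
cv2.imwrite("pics/m4.png",o[:600])
E
```

```text
[ 506.88180093 -347.94738421  174.26571706]
shift [  2.   -3.5 126.3] turn [-0.01  0.11 -0.02] rows 3.0
285 240 [210.60215402 189.15344162]
```

View pics/m4.png

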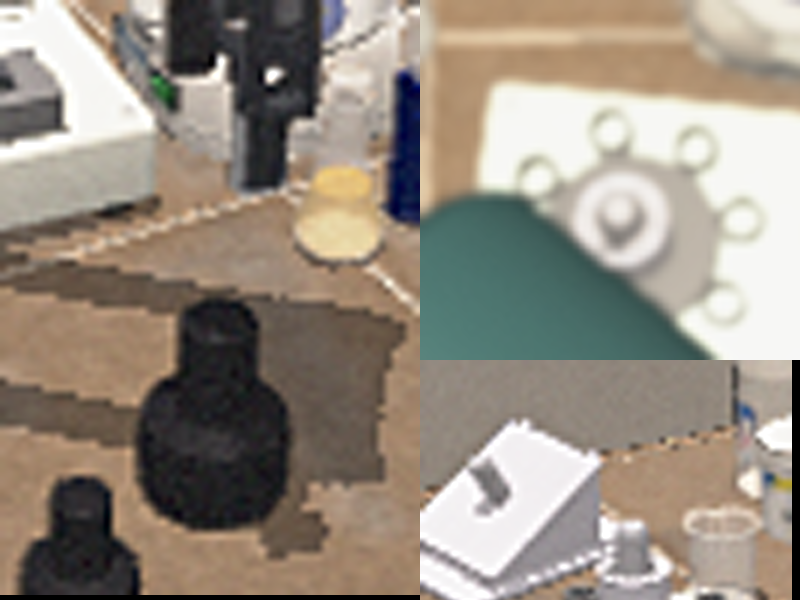

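m4 shows the rotor home: the shaft stands about 7 px (30 mm) above the hub top. The large cap's stem top is at side native (286,239), under the gripper. Next is grasping the cap.

apply_moves:
  steps: [3,-3,30,0,0,0,85,3,-3,65,0,0,0,85,3,-3,95,0,0,0,85,3,-3,115,0,0,0,85,3,-3,126,0,0,0,85,3,-3,126,0,0,0,85,3,-3,126,0,0,0,30,3,-3,126,0,0,0,30]

```text
clock: 11.73
eef_pos: [513.7, -342.3, 53.8]
tcp_rot: [3.114, -0.404, 0.006]
ft_force: [-0.6, 0.6, 0.1]
grip_width: 63.4
grip_force: 0.0
```

apply_moves:
  steps: [0,0,0,0,0,0,30,0,0,0,0,0,0,30,0,0,0,0,0,0,30,0,0,0,0,0,0,30,0,0,0,0,0,0,30,0,0,0,0,0,0,30]

```text
clock: 12.23
eef_pos: [513.1, -342.8, 53.3]
tcp_rot: [3.114, -0.405, 0.006]
ft_force: [0.0, 0.4, 7.0]
grip_width: 33.4
grip_force: 58.9
```

apply_moves:
  steps: [0,0,-20,0,0,0,30,0,0,-60,0,0,0,30,0,0,-100,0,0,0,30,0,0,-140,0,0,0,30,0,-30,-170,0,0,0,30,0,-65,-190,0,0,0,30,-10,-100,-195,0,0,0,30,-20,-135,-195,0,0,0,30]

```text
clock: 12.9
eef_pos: [528.6, -205.8, 249.7]
tcp_rot: [3.114, -0.406, 0.01]
ft_force: [-0.2, 1.1, -2.3]
grip_width: 33.4
grip_force: 60.4
```

```bash
python3 - <<'E'
from h import *
o=r.get_obs();print(o["eef_pos"],o["q"],o["ft_force"])
h=np.radians(-15); M=tool([0,0,-1],[np.cos(h),np.sin(h),0])
goal([536.5,15,240],M)
E
```

```text
[ 528.6492738  -205.79744628  249.70040115] [-4.93647576e-01  2.91866783e-01  1.56335748e+00  1.03191770e-03
  1.27961678e+00  1.33634637e+00] [-0.16501208  1.06556646 -2.27566456]
shift [ -49.1 -215.4    9.2] turn [ 0.03 -0.39  0.13] rows 5.3
```

apply_moves:
  steps: [-8,-38,0,0,0,0,30,-17,-76,0,0,0,0,30,-26,-114,0,0,0,0,30,-35,-152,2,0,0,0,30,-43,-188,4,0,0,0,30,-49,-215,6,0,0,0,30,-49,-215,9,0,0,0,30,-49,-215,9,0,0,0,30]

```text
clock: 13.57
eef_pos: [533.9, 15.6, 237.3]
tcp_rot: [-3.116, 0.4, -0.0]
ft_force: [-0.6, -1.3, -1.7]
grip_width: 33.4
grip_force: 60.5
```

```bash
python3 - <<'E'
from h import *
import pickle
o=r.get_obs();print(o["eef_pos"],o["ft_force"],o["wrist_torque"])
s=cam("side");t=cam("top"); pickle.dump((s,t),open("p4.pkl","wb"))
f=lambda im,x,y,w,h,k:cv2.resize(im[y:y+h,x:x+w,::-1],None,fx=k,fy=k,interpolation=cv2.INTER_CUBIC)
a=f(s["frame"],212,125,57,75,8); b=f(t["frame"],185,165,55,55,6)
print([proj(s,[535,15,z])[0] for z in(150,205,240)],[proj(t,[535,15,z]) for z in(156,205,227)])
o=np.zeros((600,800,3),np.uint8); o[:600,:456]=a; o[:330,460:790]=b
cv2.imwrite("pics/m5.png",o)
E
```

```text
[533.92553461  15.58234937 237.32597995] [-0.59729156 -1.25493438 -1.69456479] [-0.04998484 -0.02317862  0.00919144]
[np.float64(240.1275217804887), np.float64(239.74622127165202), np.float64(239.49510425854473)] [array([210.7700599 , 189.15231759]), array([209.1555822 , 185.43233954]), array([208.39245986, 183.674001  ])]
```

View pics/m5.png

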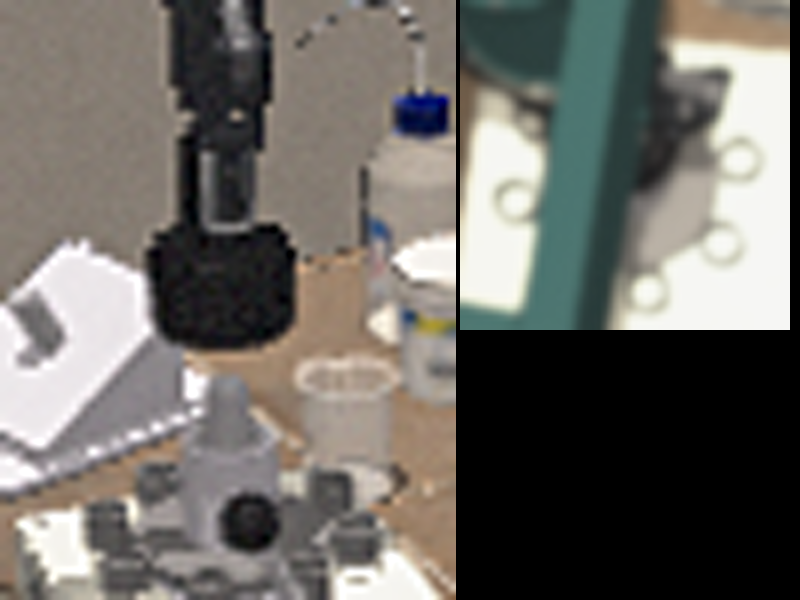

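m5: the cap hangs level, skirt centre at x≈221.5 against the shaft at ≈229, so I shift about 3 mm along tool +x and then lower.

apply_moves:
  steps: [3,0,5,0,0,0,30,3,0,15,0,0,0,30,3,0,22,0,0,0,30,3,0,27,0,0,0,30,3,0,31,0,0,0,30,3,0,35,0,0,0,30,3,0,38,0,0,0,30,3,0,38,0,0,0,30]

```text
clock: 14.33
eef_pos: [536.7, 14.2, 198.7]
tcp_rot: [-3.114, 0.405, 0.002]
ft_force: [-1.2, 2.7, -4.5]
grip_width: 33.2
grip_force: 60.0
```

apply_moves:
  steps: [0,-0.5,5,0,0,0,30,0,-0.5,10,0,0,0,30,0,-0.5,14,0,0,0,30,0,-0.5,17,0,0,0,30,0,-0.5,17,0,0,0,30]

```text
clock: 14.75
eef_pos: [537.1, 14.6, 181.8]
tcp_rot: [-3.115, 0.405, 0.001]
ft_force: [-2.0, 5.3, -3.8]
grip_width: 33.1
grip_force: 60.0
```

apply_moves:
  steps: [0,-0.5,1,0,0,0,30,0,-0.5,2,0,0,0,30,0,-0.5,3,0,0,0,30,0,-0.5,3,0,0,0,30]

```text
clock: 15.08
eef_pos: [537.6, 14.7, 179.6]
tcp_rot: [-3.115, 0.405, -0.001]
ft_force: [-2.4, 4.1, 0.4]
grip_width: 33.3
grip_force: 60.5
```

apply_moves:
  steps: [0,0,1,0,0,0,30,0,0,2,0,0,0,30,0,0,2,0,0,0,30]

```text
clock: 15.33
eef_pos: [537.8, 14.7, 179.2]
tcp_rot: [-3.115, 0.405, -0.002]
ft_force: [-7.3, 4.5, 13.2]
grip_width: 32.9
grip_force: 61.6
```

apply_moves:
  steps: [0,0,-2,0,0,0,50,0,0,-2,0,0,0,85,0,0,-2,0,0,0,85,0,0,-2,0,0,0,85,0,0,-2,0,0,0,85,0,0,-20,0,0,0,85,0,0,-55,0,0,0,85,0,0,-90,0,0,0,85]

```text
clock: 16.0
eef_pos: [536.7, 14.3, 267.3]
tcp_rot: [3.115, -0.405, -0.004]
ft_force: [1.1, -0.3, 0.5]
grip_width: 84.8
grip_force: 0.0
```

apply_moves:
  steps: [0,0,-10,0,0,0,20,-20,15,-20,0,0,-3,0,-45,40,-20,0,0,-6,0,-65,70,-15,0,0,-9,0,-75,90,-5,0,0,-9,0,-75,95,5,0,0,-9,0,-75,95,5,0,0,-9,0]

```text
clock: 16.58
eef_pos: [439.4, -59.0, 260.8]
tcp_rot: [-3.137, 0.163, 0.002]
ft_force: [-0.3, 0.6, 0.4]
grip_width: 0.3
grip_force: 0.0
```

```bash
python3 - <<'E'
from h import *
import pickle
o=r.get_obs();print(o["eef_pos"])
h=np.radians(-5.6); M=tool([0,0,-1],[np.cos(h),np.sin(h),0])
goal([436,-104,140],M)
s=cam("side");t=cam("top"); pickle.dump((s,t),open("p5.pkl","wb"))
f=lambda im,x,y,w,h,k:cv2.resize(im[y:y+h,x:x+w,::-1],None,fx=k,fy=k,interpolation=cv2.INTER_CUBIC)
a=f(s["frame"],205,130,70,85,7); b=f(t["frame"],185,165,80,55,4)
o=np.zeros((600,812,3),np.uint8); o[:595,:490]=a; o[:220,492:812]=b
cv2.imwrite("pics/m6.png",o[:,:800])
E
```

```text
[439.448054   -58.97012718 260.80304709]
shift [  1.4  45.2 120.8] turn [-0.02  0.08 -0.36] rows 3.1
```

View pics/m6.png

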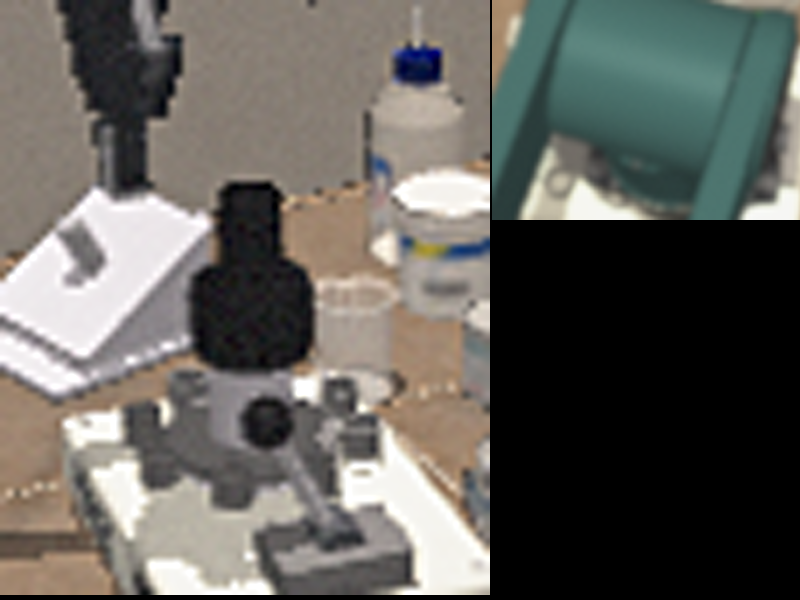

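m6: the cap sits level on the hub, and the lever ball at (268,422) still leans to the front. Next I lower the shut fingers in front of the ball.

apply_moves:
  steps: [0,35,10,0,0,0,0,0,46,45,0,0,0,0,0,46,80,0,0,0,0,0,46,110,0,0,0,0,0,46,119,0,0,0,0,0,46,119,0,0,0,0]

```text
clock: 17.18
eef_pos: [435.9, -103.0, 141.6]
tcp_rot: [-3.136, 0.158, 0.005]
ft_force: [-0.5, -0.6, 0.2]
grip_width: 0.4
grip_force: 0.0
```

apply_moves:
  steps: [15,0,0,0,0,0,0,30,0,0,0,0,0,0,42,0,0,0,0,0,0,54,0,0,0,0,0,0,66,0,0,0,0,0,0,76,0,0,0,0,0,0,84,0,0,0,0,0,0,84,0,0,0,0,0,0]

```text
clock: 17.85
eef_pos: [522.5, -112.9, 144.2]
tcp_rot: [3.137, -0.159, 0.006]
ft_force: [0.8, 0.5, -0.1]
grip_width: 0.0
grip_force: 0.0
```

apply_moves:
  steps: [5,0,0,0,0,0,0,10,0,0,0,0,0,0,14,0,0,0,0,0,0,18,0,0,0,0,0,0,18,0,0,0,0,0,0]

```text
clock: 18.27
eef_pos: [534.6, -113.8, 143.0]
tcp_rot: [-3.137, 0.158, 0.01]
ft_force: [-9.6, -0.6, 5.6]
grip_width: -0.1
grip_force: 4.6
```

apply_moves:
  steps: [2,0,0,0,0,0,0,4,0,0,0,0,0,0,4,0,0,0,0,0,0]

```text
clock: 18.52
eef_pos: [534.9, -113.8, 142.8]
tcp_rot: [-3.136, 0.158, 0.02]
ft_force: [-18.9, -2.0, 12.8]
grip_width: -0.2
grip_force: 9.1
```

apply_moves:
  steps: [-15,0,0,0,0,0,0,-45,0,0,0,0,0,0,-80,0,-10,0,0,0,0,-90,0,-45,0,0,0,0,-90,0,-85,0,0,0,0,-90,30,-120,0,0,0,0,-90,70,-130,0,0,0,0,-90,110,-130,0,0,0,0]

```text
clock: 19.18
eef_pos: [443.6, -215.5, 278.2]
tcp_rot: [3.134, -0.155, 0.014]
ft_force: [0.7, -0.3, -0.2]
grip_width: -0.3
grip_force: 0.0
```

apply_moves:
  steps: [0,40,0,0,0,0,0,0,80,0,0,0,0,0,0,120,0,0,0,0,0,0,120,0,0,0,0,0]

```text
clock: 19.52
eef_pos: [429.1, -340.7, 274.0]
tcp_rot: [3.132, -0.166, 0.005]
ft_force: [0.7, -0.0, 0.5]
grip_width: -0.0
grip_force: 0.0
```

```bash
python3 - <<'E'
from h import *
o=r.get_obs();print(o["eef_pos"])
s=cam("side");t=cam("top")
f=lambda im,x,y,w,h,k:cv2.resize(im[y:y+h,x:x+w,::-1],None,fx=k,fy=k,interpolation=cv2.INTER_CUBIC)
a=f(s["frame"],205,150,70,65,6); b=f(t["frame"],175,155,95,80,4)
o=np.zeros((400,800,3),np.uint8); o[:390,:420]=a; o[:320,420:800]=b
cv2.imwrite("pics/m7.png",o)
print("expect end ball",proj(s,[560,-118,150]),proj(t,[560,-118,150]),"cap top",proj(t,[535,15,216]),proj(s,[535,15,216]))
E
```

```text
[ 429.08214578 -340.74017622  273.96191658]
expect end ball [263.43382162 186.46750766] [255.34626067 181.17752391] cap top [208.77711552 184.5603004 ] [239.66802676 156.51020539]
```

View pics/m7.png

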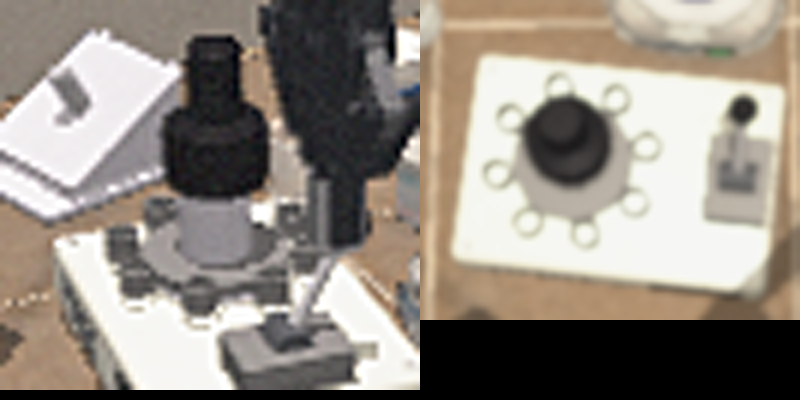

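m7: the lever ball is at top native (255,182), matching the expected far-end position (255,181). The rotor is home, the cap is flat on the hub and the gripper is clear.

```bash
python3 -c "
from rig import r
print(r.sign_off())"
```

```text
the job is handed in; nothing more can be done
None
```

I seated the rotor over the key and down on the shoulder, put the larger cap flat on the hub, then pushed the run lever to its far stop. I handed the job in at about 20 s with the arm clear; joint 5 read 0.196 rad for a moment while gripping the rotor, just under its 0.2 limit.

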